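# Hang the serving board on its two pegs

### The job

Take the small wooden serving board out of the dowel drainer by its handle and hang it on the two pegs of the hanger, handle up, both holes on the pegs and pushed fully home so that it rests flat against the steel strip, then let go. The peg strip was clamped by eye, a little left or right of the middle, so feel gently for the pegs instead of forcing the board on, and leave the salt shaker, garlic and onion where they are.

Things in the scene. Friction and masses are not known exactly. Their poses are not given: they have to be found in the camera images.
- board: Loose flat serving board of pale wood, 0.25 kg, upright in the drainer's middle slot; front and back alike. Origin at its centre. x through its 12 mm thickness, y across, z up to the handle. Blade 160 mm wide from z -87.5 to +32.5 mm; above it the handle tab 44 mm wide to z +87.5: pinch it across x. Two through slots at y +-50, centred at z +5.5 mm, each 11 mm wide and 15 mm high.
- board_handle (a point): Centre of the board's handle tab (12 mm thick, 44 mm wide), 60 mm above the board's centre; 27.5 mm below the top edge.
- drainer: Fixed wooden drainer, foot 120 x 170 x 12 mm, origin at the centre of its underside, z up. Eight upright 6 mm dowels, tops 70 mm above the worktop, at x +-11 and +-33, y +-55 mm, make three 16 mm slots along y; the board stands in the middle one on the foot and must be lifted over 60 mm to come clear.
- hanger: Fixed wooden hanger: foot 150 (x) x 210 (y) x 18 mm, upright back 200 mm wide, x +6 to +22 mm, 150 mm high. Origin on the worktop at the middle of the foot; the pegs point along -x, y sideways, z up. A board hung home lies against the steel strip on the back (board centre at x -6 mm), the upper ends of its slots resting on the pegs (board centre 121 mm up).
- rail_mid (a point): Hanger's x 0, y 0, 130 mm up: middle of the front of the steel strip's travel. The strip (150 x 28 mm, front at x 0) has two level blunt 8 mm round pegs, 100 mm apart, 130 mm up, out to x -30 mm. It is clamped and does not yield, but sits s mm sideways: pegs at y = s +-50 mm, s unknown, -14 to +14, in no given pose: find it by sight or feel.
- salt_shaker: Bystander, loose: glass salt shaker 44 mm wide, 90 mm high, origin at the centre of its underside.
- garlic: Bystander, loose: bulb of garlic, 53 mm wide and high, origin at the centre of its underside.
- onion: Bystander, loose: onion, 79 mm wide, 85 mm high, origin at the centre of its underside.
There are look-alikes about, which are no part of the job. There is more than one size of the board; the job needs the larger.

How it is judged:
By the outcome, as a careful person would: the job done as asked, in the order asked, and still so for the second after the job is handed in, with the robot touching nothing.
It also fails if it takes over 72 s, if anything falls off the work surface, if the arm or the gripper's body presses on something with over 40 N, if the wrist force passes 120 N, or if a joint passes its speed limit or range.

### The arm

A 6-joint arm with a two-finger parallel gripper is mounted at the origin on a cart in front of the work surface, level with it; the furniture and walls round the work are solid. World frame = base frame: x ahead of the robot, y to its left, z up, the work surface at z = 0. Lengths are in m, angles in rad, forces in N, time in s.
With the tool pointing down it reaches from about 0.35 to 0.875 m from the base axis. Payload 4.2 kg.
Tool frame: the origin (TCP) lies midway between the tips of the shut fingers; the grasp point (between the pads) lies 19 mm behind it; z points along the fingers, y is the direction in which the jaws open and shut (so a half turn about z gives the same grasp; the last joint's range is limited). The gripper opens to 87 mm and grips with 3 to 60 N. Pads are 19 mm wide; open, the fingers measure 117 mm over their backs; the gripper's body (75 mm by 190 mm) begins 51 mm behind the grasp point.
Start: joints at [1.467, 0.385, 0.008, 0, -1.194, -0.259], TCP at [0.222, 0.584, 0.187] pointing down, gripper open.
Joint ranges: [-3.14, 3.14], [-1.21, 2.06], [-1.07, 1.41], [-3.16, 2.05], [-2.99, -0.16], [-3.1, 3.1]. Speed limits (rad/s): [2.79, 2.79, 3.14, 3.14, 3.14, 3.14].

### API

Orientations are given as a 3x3 rotation matrix whose columns are the frame's x, y, z axes.
In Python, from rig import * gives the robot as it stands. The module is installed in compiled form; this text tells all that it offers.
- The arm moves only by the tool servo_tool, never from a script. Its argument "steps" is a list of rows, each a list of 7 numbers: the shift along the tool's x, y, z in units of 1 m (1.0 is 1 m), then the turn, a rotation vector about the tool's x, y, z in units of 45 degrees (1.0 is 45 degrees), then the closure, from -1 (fully open) to 1 (shut). In form: [[x, y, z, wx, wy, wz, claw], ...]. A call has 1 to 10 rows; each row is the pose to reach, as a shift and turn from the pose commanded when the call began, along the tool's axes at that moment; what a row does not reach only later rows make up. A row lasts 1/10 s, in which the tool goes at most 50 mm and 8.59 degrees, less where a joint would pass 70% of its speed; a pose out of reach is approached as far as the arm can. A call with a number of a shift or a turn outside -1 to 1 is refused whole. A call with a gripper value outside its range is refused whole. The fingers move at their own pace and stop on an object; "grip_force" is the grip in N (left out, the last holds). Time passes only in rows, so rows that repeat a pose let the fingers close. It gives the time, the measured TCP pose, the force and the opening at its end, in the units of the state.
- observe(): the state, without advancing time (a new reading comes with each control period).
- grab_frame(name): name is "scene" or "top"; returns a dict with "frame" (480x640x3 uint8, red, green, blue), "depth" (480x640 float32, m along the optical axis (not along the pixel's ray), 0 where there is no reading), "camera_matrix" (3x3 intrinsics, pixels), "R" (3x3) and "t" (3): a world point X has camera coordinates R X + t. Camera axes: x right, y down, z forward; pixel columns grow to the right and rows downward; lengths in m; the calibration is good to about 2 mm. A picture is of the moment at which its call begins.
- close_job(): hands the job in, once; it reports no verdict.
The state is a dict: "time_s": time; "joint_pos": joint angles; "dq": joint speeds; "joint_efforts": joint torques, N m; "eef_pos": TCP position; "ee_rot": TCP orientation; "ft_force": force on the tool from outside, world axes, zero at the start; "ft_torque": the same for the moment, N m; "width": finger opening in m.
Only numpy, scipy, OpenCV 4.12 (cv2) and the standard library are available. Lean on these libraries where they do the work, as an engineer would, in place of code of your own. Each camera call takes 0.05 s, during which the arm holds its last target. There are 200 camera calls.

## Working session

There is one attempt and no reset: what is moved stays moved. The work goes in short steps, Python scripts to look and compute and a tool call to move; the robot and the scene stay as the last step left them, time stands still between calls to the robot, and variables do not carry over. Pictures are saved under pics/ and viewed, about 8 in all and at most 12, crops included, and the job is handed in when it is done.

Besides the shell and the picture viewer there is one more tool, called after "Emit:" by a JSON object that holds its "method" and its "body". servo_tool: Moves the arm, as the interface text tells. Its arguments: {"type":"object","properties":{"steps":{"type":"array"},"grip_force":{"type":"number"}},"required":["steps"]}

```bash
mkdir -p pics
cat > h.py <<'E'
from rig import *
import numpy as np, cv2
def grab(n):
    d=grab_frame(n); np.savez(f'{n}.npz',**d); return d
def cloud(d):
    K=d['camera_matrix'];z=d['depth'];v,u=np.mgrid[:480,:640]
    c=np.stack([(u-K[0,2])/K[0,0]*z,(v-K[1,2])/K[1,1]*z,z],-1)
    P=(c-d['t'])@d['R']; P[z==0]=np.nan; return P
def ld(n): return dict(np.load(f'{n}.npz'))
def save(d,name): cv2.imwrite(f'pics/{name}.png',d['frame'][:,:,::-1])
E
python3 - <<'E'
from h import *
for n in('scene','top'):
    d=grab(n);save(d,n+'0');print(n,d['R'].round(3).tolist(),(-d['R'].T@d['t']).round(3),d['camera_matrix'][0,0])
s=observe();print(s['ee_rot'].round(3) if hasattr(s['ee_rot'],'round') else s['ee_rot'],s['eef_pos'],s['ft_force'],s['time_s'],s['width'])
E
```

```text
scene [[0.551, -0.835, -0.016], [-0.628, -0.402, -0.667], [0.55, 0.377, -0.745]] [-0.034 -0.451  0.943] 595.6202877040231
top [[0.036, -0.999, -0.006], [-0.978, -0.034, -0.208], [0.207, 0.013, -0.978]] [ 0.348 -0.03   1.174] 622.1090910286177
[[ 0.935 -0.355 -0.001]
 [-0.355 -0.935 -0.002]
 [ 0.     0.002 -1.   ]] [0.22158225 0.58374937 0.18555912] [-0.11803662  0.39035275 -0.02471132] 0.1 0.08679438593848555
```

View pics/scene0.png

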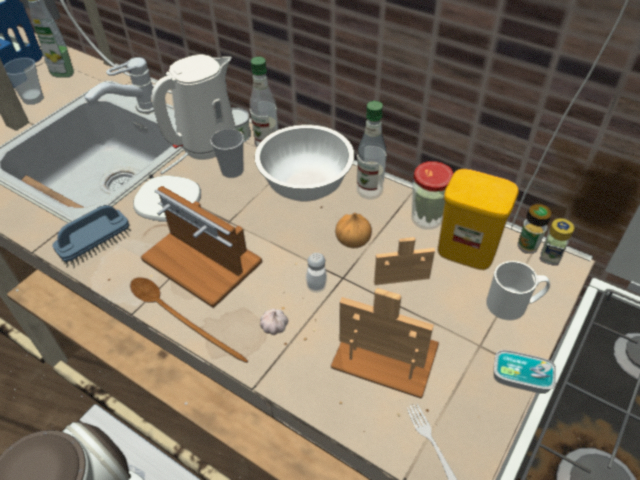

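View pics/top0.png

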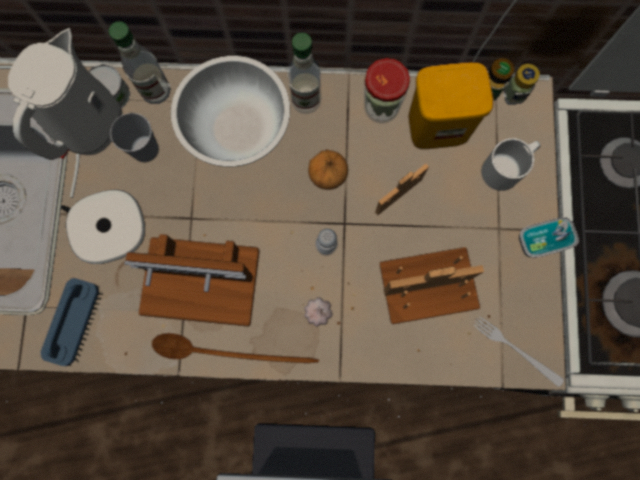

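The scene view shows two boards: the larger one in the drainer at scene (385,330) / top (435,275), and a smaller free-standing look-alike at scene (403,262) / top (403,188). The hanger, with its steel strip and pegs, is at scene (205,240) / top (195,280). I choose the board in the drainer, and measure it and the hanger next.

Run:
```python
from h import *
def rect(P,lab):
    P=P[:, :2].astype(np.float32); r=cv2.minAreaRect(P*1000); b=cv2.boxPoints(r)
    print(lab,len(P),'c',np.round(r[0],1),'size',np.round(r[1],1),'ang',round(r[2],1))
for n in('top','scene'):
    d=ld(n);P=cloud(d);hsv=cv2.cvtColor(d['frame'],cv2.COLOR_RGB2HSV)
    print(n)
    box={'top':((375,235,490,330),(120,230,265,330)),'scene':((325,285,445,400),(135,180,270,305))}[n]
    for lab,b in zip(('drainer','hanger'),box):
        m=np.zeros((480,640),bool);m[b[1]:b[3],b[0]:b[2]]=1
        Q=P[m];h=hsv[m];c=d['frame'][m]; ok=np.isfinite(Q[:,2]);Q=Q[ok];h=h[ok]
        print(lab,'z hist',np.histogram(Q[:,2],np.arange(-.01,.21,.01))[0])
        if lab=='drainer':
            f=Q[(abs(Q[:,2]-.012)<.005)&(h[:,1]>110)];rect(f,'foot')
            B=Q[(Q[:,2]>.085)];rect(B,'board');print('zmax',np.percentile(B[:,2],[50,90,98,100]).round(3))
            H=Q[Q[:,2]>.142];rect(H,'handle')
            T=Q[Q[:,2]>.18];rect(T,'top');
            T=Q[abs(Q[:,2]-.13)<.007];rect(T,'shoulder')
        else:
            f=Q[(abs(Q[:,2]-.018)<.005)&(h[:,1]>110)];rect(f,'foot')
            rect(Q[Q[:,2]>.143],'backtop')
            g=Q[(h[:,1]<80)&(Q[:,2]>.1)];rect(g,'steel'); print(np.percentile(g[:,2],[2,50,98]))
            G=Q[(h[:,1]<80)&(Q[:,2]>.1)]
    H=d['frame'];b=box[1] if n=='top' else box[0]
A=cv2.resize(ld('top')['frame'][220:335,110:270],None,fx=4,fy=4,interpolation=2)[:,:,::-1]
B=cv2.resize(ld('scene')['frame'][225:400,320:450],None,fx=3.0,fy=3.0,interpolation=2)[:,:,::-1]
cv2.imwrite('pics/cropA.png',A);cv2.imwrite('pics/cropB.png',B)
```

```text
top
drainer z hist [2706 2991 3660   61   68   68   77   99   82   53   59   55   60  102
  449   23   20   27   22  187   13]
foot 4080 c [ 504.3 -217.5] size [119.2 169.9] ang 12.1
board 1045 c [ 502.8 -209.6] size [ 12.6 160.3] ang 11.9
zmax [0.133 0.187 0.189 0.192]
handle 289 c [ 502.7 -209.1] size [12.6 44. ] ang 11.2
top 200 c [ 502.8 -209.4] size [12.5 43.4] ang 10.6
shoulder 525 c [ 502.7 -209.6] size [ 12.6 160.3] ang 12.0
hanger z hist [2084 2656 5156 1651   99  115  113   72   60  324   87    6  112   86
  228  847  740    0    0    0    0]
foot 5992 c [496.5 214.9] size [210.2 150.1] ang 86.1
backtop 1556 c [507.3 214.4] size [200.2  22.9] ang 86.4
steel 917 c [487.1 216.4] size [200.1  47.9] ang 82.8
[0.11378675 0.14542943 0.15273674]
scene
drainer z hist [3540 2975 2682  247  291  310  300  337  305  313  348  285  318  359
  534   96  101   97  101  210    0]
foot 2824 c [ 500.6 -217.1] size [119.4 168. ] ang 12.7
board 2593 c [ 500.1 -208.8] size [ 16.9 160.3] ang 12.1
zmax [0.126 0.175 0.187 0.19 ]
handle 587 c [ 499.6 -209.3] size [15.3 44.1] ang 11.0
top 210 c [ 500.2 -209.4] size [14.1 43.4] ang 11.0
shoulder 760 c [ 500.6 -208.7] size [ 16.9 160.4] ang 11.4
hanger z hist [3448 4179 4584 1004  234  232  248  248  236  296  212   76  215  244
  337  565  427    0    0    0    0]
foot 3642 c [452.6 200.9] size [174.4 239.1] ang 17.3
backtop 937 c [504.  214.5] size [201.3  24.6] ang 86.1
steel 1184 c [489.8 214.9] size [202.5  52.8] ang 86.2
[0.11217399 0.13561991 0.15157339]
```

View pics/cropA.png

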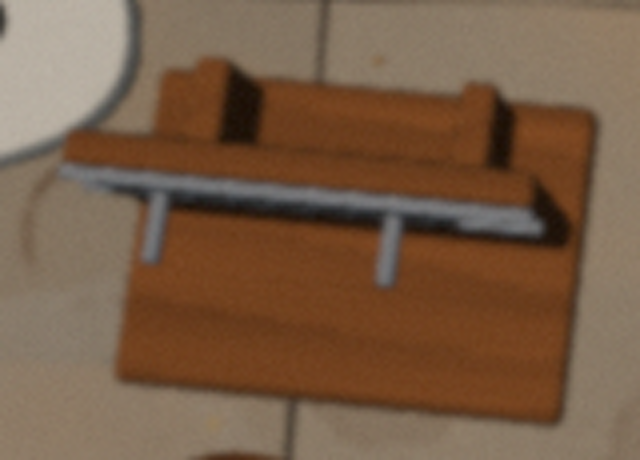

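View pics/cropB.png

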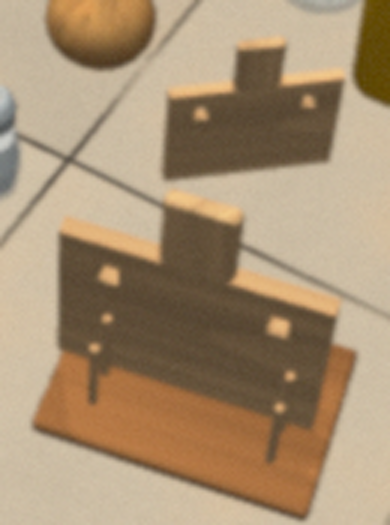

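Crop A shows the strip with its two pegs: tips at crop (152,262) and (385,287), i.e. full image (148,285) and (206,292). They are clearly shifted left (+y). Crop B confirms that the drainer board is the larger one, with two slots and an upright tab. Next I measure the pegs in the hanger frame and work out the first moves.

```bash
cat >> h.py <<'E'
from scipy.spatial.transform import Rotation as Ro
def go(p,yaw=None,R=None):
    "print shift/turn to put TCP at p, tool pointing down, tool y axis at azimuth yaw (deg)"
    s=observe();A=np.array(s['ee_rot']);t=np.array(s['eef_pos'])
    if R is None:
        y=np.array([np.cos(np.radians(yaw)),np.sin(np.radians(yaw)),0]);z=np.array([0,0,-1.]);R=np.c_[np.cross(y,z),y,z]
    print('shift',(A.T@(np.array(p)-t)).round(4),'turn',(Ro.from_matrix(A.T@R).as_rotvec()/np.radians(45)).round(4),'pos',t.round(4),'F',np.round(s['ft_force'],1),'w',round(s['width'],4),'t',s['time_s'])
E
python3 - <<'E'
from h import *
O=np.array([496.5,214.9])/1000
for n,off in(('top',0),('scene',-.003)):
    d=ld(n);P=cloud(d);b={'top':(120,230,265,330),'scene':(135,180,270,305)}[n]
    m=np.zeros((480,640),bool);m[b[1]:b[3],b[0]:b[2]]=1
    Q=P[m];Q=Q[np.isfinite(Q[:,2])&(Q[:,2]>.12)]
    t=np.radians(-3.7);ex=np.array([np.cos(t),np.sin(t)]);ey=np.array([-np.sin(t),np.cos(t)])
    h=Q[:,:2]-O-[off,0];x=h@ex;y=h@ey
    pk=(x<-6)&(x>-36)&(Q[:,2]<.14)
    for sg in(1,-1):
        k=pk&(y*sg>0);print(n,'peg',k.sum(),'y range',np.percentile(y[k],[2,50,98]).round(4),'x',x[k].min().round(4),'fit dx->dy',np.polyfit(x[k],y[k],1).round(4),'z',np.percentile(Q[k,2],[5,95]).round(4))
    st=(x>-4)&(x<3)&(Q[:,2]<.1435);print('strip y',np.percentile(y[st],[1,99]).round(4),x[st].mean())
    bt=(x>5)&(Q[:,2]>.145);print('back y',np.percentile(y[bt],[1,99]).round(4),'slope',np.polyfit(y[bt],x[bt],1))
go([.22158,.58375,.30],yaw=-110.8)
go([.5020,-.2095,.28],yaw=192)
E
```

```text
Traceback (most recent call last):
IndexError: index -1 is out of bounds for axis 0 with size 0
```

```bash
cat >> h.py <<'E'
def cast(d,uv,z):
    uv=np.atleast_2d(uv).astype(float);K=d['camera_matrix'];r=np.c_[(uv-K[[0,1],[2,2]])/K[[0,1],[0,1]],np.ones(len(uv))]@d['R']
    C=-d['R'].T@d['t'];return C+r*((z-C[2])/r[:,2])[:,None]
E
python3 - <<'E'
from h import *
t=np.radians(-3.7);ex=np.array([np.cos(t),np.sin(t)]);ey=np.array([-np.sin(t),np.cos(t)])
for n,O in(('top',[.4965,.2149]),('scene',[.4937,.2149])):
    d=ld(n);P=cloud(d);hsv=cv2.cvtColor(d['frame'],cv2.COLOR_RGB2HSV)
    b={'top':(120,230,265,330),'scene':(135,180,270,305)}[n]
    v,u=np.mgrid[b[1]:b[3],b[0]:b[2]];uv=np.c_[u.ravel(),v.ravel()]
    g=(hsv[uv[:,1],uv[:,0],1]<100)
    X=cast(d,uv,.130)[:,:2]-O;x=X@ex;y=X@ey
    print(n)
    for x0 in(-27,-23,-19,-15,-11):
        k=g&(abs(x*1000-x0)<2)&(abs(y)<.08)
        print(x0,[ (k&(y*s>0)).sum() for s in(1,-1)],[np.percentile(y[k&(y*s>0)],[5,50,95]).round(4) for s in(1,-1) if (k&(y*s>0)).any()])
    Q=P[b[1]:b[3],b[0]:b[2]].reshape(-1,3);h=Q[:,:2]-O;hx=h@ex;hy=h@ey
    k=(hx>-5)&(Q[:,2]>.145);print('back y',np.nanpercentile(hy[k],[.5,99.5]),'slope',np.polyfit(hy[k],hx[k],1))
go([.22158,.58375,.30],yaw=-110.8)
go([.5020,-.2095,.28],yaw=192)
E
```

```text
top
-27 [np.int64(26), np.int64(10)] [array([0.0582, 0.0705, 0.0783]), array([-0.043 , -0.0397, -0.0363])]
-23 [np.int64(26), np.int64(14)] [array([0.0582, 0.0677, 0.0788]), array([-0.0425, -0.039 , -0.0356])]
-19 [np.int64(30), np.int64(13)] [array([0.0574, 0.0709, 0.0788]), array([-0.0435, -0.0401, -0.0352])]
-15 [np.int64(25), np.int64(10)] [array([0.0578, 0.0699, 0.078 ]), array([-0.0431, -0.0397, -0.0363])]
-11 [np.int64(27), np.int64(14)] [array([0.0573, 0.069 , 0.0791]), array([-0.0426, -0.039 , -0.0357])]
back y [-0.09885122  0.09822548] slope [-0.00148696  0.01051245]
scene
-27 [np.int64(30), np.int64(11)] [array([0.0413, 0.059 , 0.0769]), array([-0.043 , -0.037 , -0.0314])]
-23 [np.int64(28), np.int64(12)] [array([0.0452, 0.0615, 0.0776]), array([-0.0426, -0.0375, -0.0311])]
-19 [np.int64(22), np.int64(13)] [array([0.0504, 0.0647, 0.0786]), array([-0.0429, -0.0364, -0.0298])]
-15 [np.int64(18), np.int64(14)] [array([0.0562, 0.0678, 0.0779]), array([-0.0441, -0.0368, -0.0303])]
-11 [np.int64(38), np.int64(41)] [array([0.0079, 0.0546, 0.0768]), array([-0.0746, -0.0373, -0.0036])]
back y [-0.09806852  0.09842256] slope [-0.00397371  0.00932692]
shift [ 0.      0.0002 -0.1144] turn [ 0.0025 -0.0001  0.0001] pos [0.2216 0.5837 0.1856] F [-0.1  0.4 -0. ] w 0.0868 t 0.1
shift [ 0.5438  0.6422 -0.0931] turn [ 0.0022 -0.0014  1.2712] pos [0.2216 0.5837 0.1856] F [-0.1  0.4 -0. ] w 0.0868 t 0.1
```

Emit:
{"method": "servo_tool", "body": {"steps": [[0, 0, -0.05, 0, 0, 0, -1], [0, 0, -0.095, 0, 0, 0, -1], [0.54, 0.64, -0.095, 0, 0, 1, -1], [0.54, 0.64, -0.095, 0, 0, 1, -1], [0.54, 0.64, -0.095, 0, 0, 1, -1], [0.54, 0.64, -0.095, 0, 0, 1, -1], [0.54, 0.64, -0.095, 0, 0, 1, -1], [0.54, 0.64, -0.095, 0, 0, 1, -1], [0.54, 0.64, -0.095, 0, 0, 1, -1], [0.54, 0.64, -0.095, 0, 0, 1, -1]], "grip_force": 30}}

```text
time_s: 1.1
eef_pos: [0.3543, 0.2048, 0.2815]
ee_rot: [[0.411, -0.912, -0.0], [-0.912, -0.411, 0.0], [-0.0, -0.0, -1.0]]
ft_force: [1.6, 0.3, 0.7]
width: 0.0868
```

```bash
python3 -c "
from h import *
go([.5020,-.2095,.24],yaw=192);print(observe()['joint_pos'])"
```

```text
shift [0.4384 0.0356 0.0414] turn [-0.000e+00  2.000e-04  2.725e-01] pos [0.3543 0.2048 0.2815] F [1.6 0.3 0.7] w 0.0868 t 1.1
[ 9.25204781e-01 -5.82789782e-02 -2.99088220e-01 -1.40403526e-04
 -1.32986253e+00 -5.01693186e-01]
```

Emit:
{"method": "servo_tool", "body": {"steps": [[0.438, 0.036, 0.04, 0, 0, 0.27, -1], [0.438, 0.036, 0.04, 0, 0, 0.27, -1], [0.438, 0.036, 0.04, 0, 0, 0.27, -1], [0.438, 0.036, 0.04, 0, 0, 0.27, -1], [0.438, 0.036, 0.04, 0, 0, 0.27, -1], [0.438, 0.036, 0.04, 0, 0, 0.27, -1], [0.438, 0.036, 0.04, 0, 0, 0.27, -1], [0.438, 0.036, 0.04, 0, 0, 0.27, -1], [0.438, 0.036, 0.04, 0, 0, 0.27, -1], [0.438, 0.036, 0.04, 0, 0, 0.27, -1]]}}

```text
time_s: 2.1
eef_pos: [0.5014, -0.211, 0.2391]
ee_rot: [[0.203, -0.979, -0.004], [-0.979, -0.203, 0.0], [-0.001, 0.004, -1.0]]
ft_force: [-0.6, 1.0, -1.1]
width: 0.0869
```

```bash
python3 -c "
from h import *
go([.5020,-.2095,.140],yaw=192)"
```

```text
shift [-0.0013 -0.0013  0.0991] turn [ 0.0048  0.0011 -0.0059] pos [ 0.5014 -0.211   0.2391] F [-0.6  1.  -1.1] w 0.0869 t 2.1
```

Emit:
{"method": "servo_tool", "body": {"steps": [[0, -0.001, 0.045, 0, 0, -0.005, -1], [0, -0.001, 0.085, 0, 0, -0.005, -1], [0, -0.001, 0.098, 0, 0, -0.005, -1], [0, -0.001, 0.098, 0, 0, -0.005, -1], [0, -0.001, 0.098, 0, 0, -0.005, -1]]}}

```text
time_s: 2.6
eef_pos: [0.5027, -0.207, 0.1442]
ee_rot: [[0.214, -0.977, 0.001], [-0.977, -0.214, -0.001], [0.001, -0.001, -1.0]]
ft_force: [-0.0, 1.5, 1.1]
width: 0.0869
```

```bash
python3 -c "
from h import *
go([.5020,-.2095,.140],yaw=192)
d=grab('top');m=d['frame'][200:330,370:500];cv2.imwrite('pics/g1.png',cv2.resize(m,None,fx=4,fy=4)[:,:,::-1])"
```

```text
shift [0.0023 0.0012 0.0042] turn [-0.0007 -0.0009  0.0075] pos [ 0.5027 -0.207   0.1442] F [-0.   1.5  1.1] w 0.0869 t 2.6
```

View pics/g1.png

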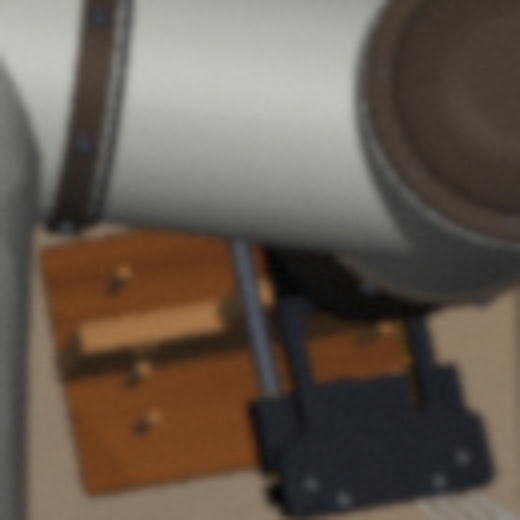

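The crop shows the gripper straddling the tab, with the board still straight in the middle slot (crop (150,325)). I close the gripper.

Emit:
{"method": "servo_tool", "body": {"steps": [[0.002, 0.001, 0.003, 0, 0, 0, -1], [0.002, 0.001, 0.003, 0, 0, 0, 1], [0.002, 0.001, 0.003, 0, 0, 0, 1], [0.002, 0.001, 0.003, 0, 0, 0, 1], [0.002, 0.001, 0.003, 0, 0, 0, 1], [0.002, 0.001, 0.003, 0, 0, 0, 1], [0.002, 0.001, 0.003, 0, 0, 0, 1], [0.002, 0.001, 0.003, 0, 0, 0, 1]], "grip_force": 30}}

```text
time_s: 3.45
eef_pos: [0.5017, -0.2092, 0.1405]
ee_rot: [[0.213, -0.977, -0.0], [-0.977, -0.213, -0.0], [-0.0, 0.0, -1.0]]
ft_force: [0.4, -0.5, 0.3]
width: 0.0389
```

```bash
python3 -c "
from h import *
go([.5020,-.2095,.140],yaw=192)"
```

```text
shift [ 0.0003 -0.0003  0.0005] turn [0.0001 0.     0.0064] pos [ 0.5017 -0.2092  0.1405] F [ 0.4 -0.5  0.3] w 0.0389 t 3.45
```

Emit:
{"method": "servo_tool", "body": {"steps": [[0, 0, 0, 0, 0, 0, 1], [0, 0, 0, 0, 0, 0, 1], [0, 0, 0, 0, 0, 0, 1], [0, 0, 0, 0, 0, 0, 1], [0, 0, 0, 0, 0, 0, 1], [0, 0, 0, 0, 0, 0, 1], [0, 0, 0, 0, 0, 0, 1]]}}

```text
time_s: 4.15
eef_pos: [0.5017, -0.2092, 0.1406]
ee_rot: [[0.213, -0.977, -0.0], [-0.977, -0.213, 0.0], [-0.0, 0.0, -1.0]]
ft_force: [-0.1, -0.9, 0.2]
width: 0.0115
```

Gripped (11.5 mm opening). Lift clear.

Emit:
{"method": "servo_tool", "body": {"steps": [[0, 0, -0.01, 0, 0, 0, 1], [0, 0, -0.03, 0, 0, 0, 1], [0, 0, -0.06, 0, 0, 0, 1], [0, 0, -0.1, 0, 0, 0, 1], [0, 0, -0.135, 0, 0, 0, 1], [0, 0, -0.15, 0, 0, 0, 1], [0, 0, -0.15, 0, 0, 0, 1]]}}

```text
time_s: 4.85
eef_pos: [0.5028, -0.2095, 0.2936]
ee_rot: [[0.213, -0.977, 0.006], [-0.977, -0.213, -0.001], [0.002, -0.006, -1.0]]
ft_force: [-0.3, 0.7, -3.0]
width: 0.0117
```

```bash
python3 -c "
from h import *
go([.4273,.2299,.28],yaw=176.3);print(observe()['joint_pos'])"
```

```text
shift [-0.4455 -0.0197  0.0127] turn [-0.0076 -0.002   0.3555] pos [ 0.5028 -0.2095  0.2936] F [-0.3  0.7 -3. ] w 0.0117 t 4.85
[-9.67415080e-02  1.85910095e-01 -4.28292464e-03  4.99712084e-04
 -1.37444638e+00  3.11305378e-01]
```

Emit:
{"method": "servo_tool", "body": {"steps": [[-0.02, 0, 0, 0, 0, 0.02, 1], [-0.055, 0, 0, 0, 0, 0.05, 1], [-0.1, -0.004, 0, 0, 0, 0.1, 1], [-0.145, -0.006, 0, 0, 0, 0.14, 1], [-0.19, -0.008, 0, 0, 0, 0.18, 1], [-0.235, -0.01, 0, 0, 0, 0.22, 1], [-0.28, -0.012, 0, 0, 0, 0.26, 1], [-0.325, -0.014, 0, 0, 0, 0.3, 1], [-0.37, -0.016, 0, 0, 0, 0.33, 1], [-0.41, -0.018, 0, 0, 0, 0.35, 1]]}}

```text
time_s: 5.85
eef_pos: [0.4302, 0.1967, 0.2889]
ee_rot: [[-0.06, -0.998, -0.003], [-0.998, 0.06, -0.001], [0.002, 0.003, -1.0]]
ft_force: [1.0, -0.3, -2.7]
width: 0.0117
```

Emit:
{"method": "servo_tool", "body": {"steps": [[-0.02, -0.01, 0, 0, 0, 0, 1], [-0.03, -0.01, 0, 0, 0, 0, 1], [-0.03, -0.01, 0, 0, 0, 0, 1], [-0.03, -0.01, 0, 0, 0, 0, 1]]}}

```text
time_s: 6.25
eef_pos: [0.4432, 0.2234, 0.2898]
ee_rot: [[-0.061, -0.998, -0.002], [-0.998, 0.061, -0.002], [0.002, 0.002, -1.0]]
ft_force: [0.7, -0.2, -2.8]
width: 0.0116
```

```bash
python3 -c "
from h import *
go([.4273,.2299,.1656],yaw=176.3);s=observe();print(s['joint_pos'],s['ft_torque'])
for n in('top','scene'):
    d=grab(n);save(d,n+'2')"
```

```text
shift [-0.0057  0.016   0.1242] turn [ 0.0022 -0.0021  0.0044] pos [0.4432 0.2234 0.2898] F [ 0.7 -0.2 -2.8] w 0.0116 t 6.25
[ 7.94595815e-01  1.04136211e-01 -1.11349756e-01 -2.35722081e-04
 -1.35773677e+00 -8.55659518e-01] [-0.01542346 -0.06238596 -0.00760061]
```

View pics/scene2.png

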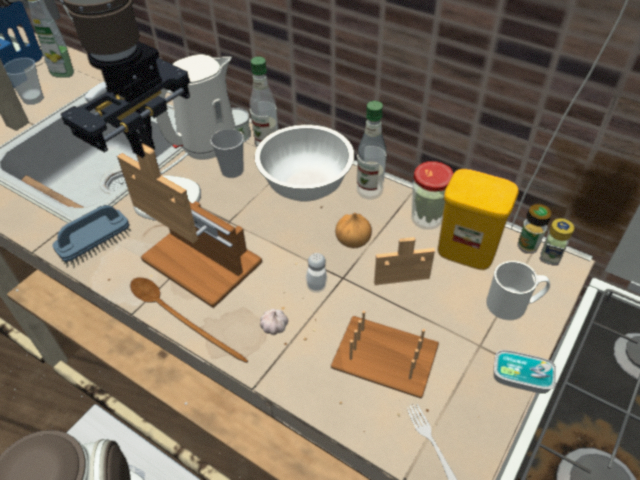

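The scene view shows the board held upright by its tab at (160,195), in front of and above the hanger. The drainer is empty and the bystanders are untouched. I back off first, then lower to peg height.

Emit:
{"method": "servo_tool", "body": {"steps": [[-0.006, 0.016, 0, 0, 0, 0.004, 1], [-0.006, 0.016, 0, 0, 0, 0.004, 1], [-0.006, 0.016, 0.03, 0, 0, 0.004, 1], [-0.006, 0.016, 0.07, 0, 0, 0.004, 1], [-0.006, 0.016, 0.1, 0, 0, 0.004, 1], [-0.006, 0.016, 0.12, 0, 0, 0.004, 1], [-0.006, 0.016, 0.124, 0, 0, 0.004, 1], [-0.006, 0.016, 0.124, 0, 0, 0.004, 1], [-0.006, 0.016, 0.124, 0, 0, 0.004, 1]]}}

```text
time_s: 7.25
eef_pos: [0.4293, 0.2319, 0.1682]
ee_rot: [[-0.064, -0.998, 0.003], [-0.998, 0.064, 0.002], [-0.002, -0.003, -1.0]]
ft_force: [0.8, 0.7, -1.9]
width: 0.0115
```

```bash
cat > bd.py <<'E'
from h import *
def rect(P,lab):
    r=cv2.minAreaRect(P[:,:2].astype(np.float32)*1000);print(lab,len(P),np.round(r[0],1),np.round(r[1],1),round(r[2],1),'z',np.percentile(P[:,2],[2,50,98]).round(4))
t=np.radians(-3.7);ex=np.array([np.cos(t),np.sin(t)]);ey=np.array([-np.sin(t),np.cos(t)])
for n,O in(('top',[.4965,.2149]),('scene',[.4937,.2149])):
    d=grab(n);save(d,n+'3');P=cloud(d).reshape(-1,3);hsv=cv2.cvtColor(d['frame'],cv2.COLOR_RGB2HSV).reshape(-1,3)
    h=P[:,:2]-O;X=np.c_[h@ex,h@ey,P[:,2]]
    k=(X[:,0]>-.1)&(X[:,0]<0.0)&(abs(X[:,1])<.13)&(X[:,2]>.025)&(X[:,2]<.17)&(hsv[:,1]>60)
    print(n);Q=X[k]
    if k.sum()<30: continue
    rect(Q,'board in hanger frame')
    T=Q[(abs(Q[:,2]-.157)<.008)];
    if len(T)>5: rect(T,'shoulder edge')
    F=Q[Q[:,2]<.148]
    if len(F)>50: print('front face x=a+by+cz',np.linalg.lstsq(np.c_[np.ones(len(F)),F[:,1],F[:,2]-.12],F[:,0],rcond=None)[0].round(4))
E
python3 bd.py; python3 -c "
from h import *
go([.4273,.2299,.1656],yaw=176.3)
b=ld('scene')['frame'][140:320,90:300];cv2.imwrite('pics/sc3.png',cv2.resize(b,None,fx=3.5,fy=3.3)[:,:,::-1])"
```

```text
top
board in hanger frame 590 [-41.6 -16.1] [ 66.6 102.9] 0.9 z [0.0437 0.1529 0.1636]
shoulder edge 299 [-67.5 -31.6] [12.3 72.8] 0.2 z [0.1513 0.1592 0.1636]
front face x=a+by+cz [-0.0701 -0.0297  0.0392]
scene
board in hanger frame 2501 [-68.6  13.9] [ 16.7 166. ] 1.0 z [0.0437 0.113  0.1634]
shoulder edge 540 [-67.9  14. ] [ 15.2 165.7] 0.7 z [0.1498 0.1589 0.1639]
front face x=a+by+cz [-0.0726 -0.0185  0.0089]
shift [0.0023 0.0016 0.0025] turn [-0.0029  0.0029  0.0013] pos [0.4291 0.2321 0.1681] F [ 0.4  1.1 -2.8] w 0.0117 t 7.35
```

View pics/sc3.png

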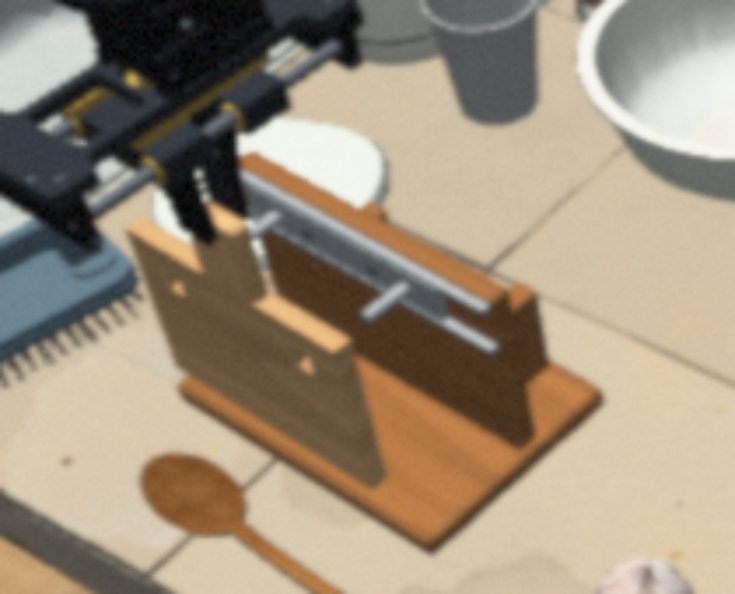

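The crop shows the board facing the pegs: slots at crop (178,287) and (307,363), the right peg ahead at (385,300). It is upright and almost parallel to the strip. I let it settle and check the numbers.

Emit:
{"method": "servo_tool", "body": {"steps": [[0, 0, 0, 0, 0, 0, 1], [0, 0, 0, 0, 0, 0, 1], [0, 0, 0, 0, 0, 0, 1]]}}

```text
time_s: 7.65
eef_pos: [0.4283, 0.2316, 0.1669]
ee_rot: [[-0.063, -0.998, 0.0], [-0.998, 0.063, 0.0], [-0.0, -0.0, -1.0]]
ft_force: [0.5, -0.3, -2.9]
width: 0.0116
```

```bash
python3 bd.py
python3 - <<'E'
from h import *
go([.4273,.2299,.1656],yaw=176.3)
# slots vs pegs in the scene view: holes as bright/odd spots, by ray onto front face plane
t=np.radians(-3.7);ex=np.array([np.cos(t),np.sin(t)]);ey=np.array([-np.sin(t),np.cos(t)])
for n,O in(('top',[.4965,.2149]),('scene',[.4937,.2149])):
    d=ld(n);hsv=cv2.cvtColor(d['frame'],cv2.COLOR_RGB2HSV)
    v,u=np.mgrid[140:330,100:300];uv=np.c_[u.ravel(),v.ravel()]
    X=cast(d,uv,.130)[:,:2]-O;x=X@ex;y=X@ey;g=hsv[uv[:,1],uv[:,0],1]<100
    k=g&(x>-.028)&(x<-.014)&(y>-.052)&(y<-.025);print(n,'right peg y',y[k].mean().round(4),np.percentile(y[k],[5,95]).round(4),k.sum())
    # board right lower edge: shoulder top height
E
```

```text
top
board in hanger frame 603 [-42.1 -29.6] [126.   67.3] 89.9 z [0.0405 0.1494 0.1621]
shoulder edge 301 [-68.5 -32.3] [12.4 71.7] 0.1 z [0.1512 0.1583 0.1623]
front face x=a+by+cz [-0.073  -0.0859  0.018 ]
scene
board in hanger frame 2516 [-69.4  13.8] [166.4  16.3] 89.8 z [0.0415 0.1125 0.1627]
shoulder edge 511 [-69.4  13.8] [166.4  16.1] 89.7 z [0.1497 0.158  0.1639]
front face x=a+by+cz [-0.0737 -0.0194  0.0113]
shift [0.0017 0.0008 0.0011] turn [-0.0002  0.0002  0.0014] pos [0.4282 0.2315 0.1667] F [-0.4 -0.3 -2.5] w 0.0118 t 7.75
top right peg y -0.0394 [-0.0432 -0.0355] 44
scene right peg y -0.0367 [-0.0431 -0.03  ] 43
```

Emit:
{"method": "servo_tool", "body": {"steps": [[0.0013, -0.01, 0.001, 0, 0, 0, 1], [0.0013, -0.02, 0.001, 0, 0, 0, 1], [0.0013, -0.028, 0.001, 0, 0, 0, 1], [0.0013, -0.028, 0.001, 0, 0, 0, 1], [0.0013, -0.028, 0.001, 0, 0, 0, 1], [0.0013, -0.028, 0.001, 0, 0, 0, 1], [0.0013, -0.028, 0.001, 0, 0, 0, 1]], "grip_force": 40}}

```text
time_s: 8.45
eef_pos: [0.4558, 0.2284, 0.1656]
ee_rot: [[-0.063, -0.998, -0.0], [-0.998, 0.063, -0.0], [0.0, 0.0, -1.0]]
ft_force: [0.5, -0.1, -1.4]
width: 0.0111
```

Emit:
{"method": "servo_tool", "body": {"steps": [[0, -0.002, 0, 0, 0, 0, 1], [0, -0.004, 0, 0, 0, 0, 1], [0, -0.006, 0, 0, 0, 0, 1], [0, -0.008, 0, 0, 0, 0, 1], [0, -0.008, 0, 0, 0, 0, 1]]}}

```text
time_s: 8.95
eef_pos: [0.4643, 0.2279, 0.1655]
ee_rot: [[-0.064, -0.998, 0.0], [-0.998, 0.064, -0.0], [0.0, -0.0, -1.0]]
ft_force: [0.3, 0.4, -2.3]
width: 0.0119
```

Emit:
{"method": "servo_tool", "body": {"steps": [[0, -0.002, 0, 0, 0, 0, 1], [0, -0.004, 0, 0, 0, 0, 1], [0, -0.006, 0, 0, 0, 0, 1], [0, -0.006, 0, 0, 0, 0, 1]]}}

```text
time_s: 9.35
eef_pos: [0.4703, 0.2275, 0.1655]
ee_rot: [[-0.064, -0.998, 0.0], [-0.998, 0.064, -0.0], [0.0, -0.0, -1.0]]
ft_force: [-0.0, 0.3, -2.9]
width: 0.0116
```

Run:
```python
from h import *
go([.4883,.2263,.1656],yaw=176.3)
d=grab('top');s=grab('scene')
a=cv2.resize(d['frame'][215:330,110:270],(480,345),interpolation=2);b=cv2.resize(s['frame'][150:300,110:270],(368,345),interpolation=2)
cv2.imwrite('pics/p4.png',cv2.hconcat([a[:,:430],b])[:,:,::-1])
```

```text
shift [ 0.0001 -0.018  -0.0001] turn [-0.0001 -0.      0.0011] pos [0.4703 0.2275 0.1655] F [-0.   0.3 -2.9] w 0.0116 t 9.35
```

View pics/p4.png

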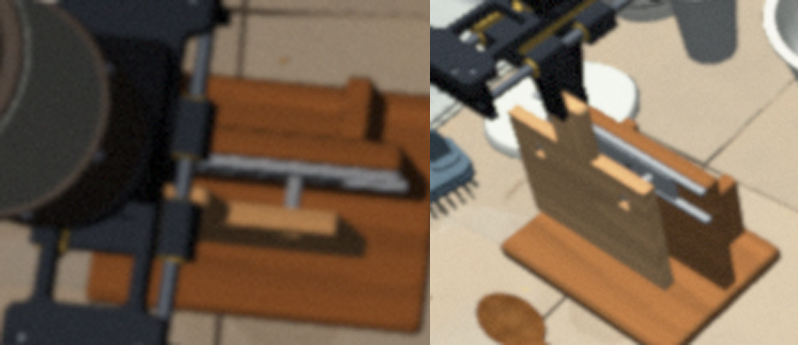

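Left panel: the right peg (292,190) runs into the board, and there is no contact force, so the pegs are in the slots. I go on gently.

Emit:
{"method": "servo_tool", "body": {"steps": [[0, -0.003, 0, 0, 0, 0, 1], [0, -0.006, 0, 0, 0, 0, 1], [0, -0.009, 0, 0, 0, 0, 1], [0, -0.012, 0, 0, 0, 0, 1], [0, -0.014, 0, 0, 0, 0, 1], [0, -0.014, 0, 0, 0, 0, 1]]}}

```text
time_s: 10.05
eef_pos: [0.4843, 0.2266, 0.1655]
ee_rot: [[-0.064, -0.998, -0.0], [-0.998, 0.064, -0.0], [0.0, 0.0, -1.0]]
ft_force: [-0.8, 0.1, -2.3]
width: 0.0115
```

Emit:
{"method": "servo_tool", "body": {"steps": [[0, -0.001, 0, 0, 0, 0, 1], [0, -0.002, 0, 0, 0, 0, 1], [0, -0.003, 0, 0, 0, 0, 1], [0, -0.004, 0, 0, 0, 0, 1], [0, -0.004, 0, 0, 0, 0, 1]]}}

```text
time_s: 10.55
eef_pos: [0.4881, 0.2264, 0.1656]
ee_rot: [[-0.064, -0.998, 0.0], [-0.998, 0.064, 0.0], [-0.0, -0.0, -1.0]]
ft_force: [-0.2, -0.2, -2.1]
width: 0.0116
```

Emit:
{"method": "servo_tool", "body": {"steps": [[0, -0.001, 0, 0, 0, 0, 1], [0, -0.002, 0, 0, 0, 0, 1], [0, -0.002, 0, 0, 0, 0, 1]]}}

```text
time_s: 10.85
eef_pos: [0.4901, 0.2263, 0.1655]
ee_rot: [[-0.064, -0.998, 0.0], [-0.998, 0.064, -0.0], [0.0, -0.0, -1.0]]
ft_force: [0.5, 0.3, -2.6]
width: 0.0112
```

Emit:
{"method": "servo_tool", "body": {"steps": [[0, -0.001, 0, 0, 0, 0, 1], [0, -0.001, 0, 0, 0, 0, 1], [0, -0.001, 0, 0, 0, 0, 1]]}}

```text
time_s: 11.15
eef_pos: [0.4909, 0.2261, 0.1655]
ee_rot: [[-0.064, -0.998, -0.0], [-0.998, 0.064, -0.0], [0.0, 0.0, -1.0]]
ft_force: [-0.8, -0.4, -2.9]
width: 0.0111
```

Emit:
{"method": "servo_tool", "body": {"steps": [[0, -0.001, 0, 0, 0, 0, 1], [0, -0.001, 0, 0, 0, 0, 1], [0, -0.001, 0, 0, 0, 0, 1]]}}

```text
time_s: 11.45
eef_pos: [0.4915, 0.2261, 0.1655]
ee_rot: [[-0.064, -0.998, -0.001], [-0.998, 0.064, -0.0], [0.0, 0.001, -1.0]]
ft_force: [-2.8, 0.5, -0.5]
width: 0.0119
```

Emit:
{"method": "servo_tool", "body": {"steps": [[0, -0.001, 0, 0, 0, 0, 1], [0, -0.001, 0, 0, 0, 0, 1], [0, -0.001, 0, 0, 0, 0, 1]]}}

```text
time_s: 11.75
eef_pos: [0.4921, 0.226, 0.1655]
ee_rot: [[-0.064, -0.998, -0.002], [-0.998, 0.064, -0.0], [0.0, 0.002, -1.0]]
ft_force: [-4.5, 1.4, 0.6]
width: 0.0123
```

Contact with the strip (-4.5 N). I lower the board until it rests on the pegs.

Emit:
{"method": "servo_tool", "body": {"steps": [[0, 0, 0.001, 0, 0, 0, 1], [0, 0, 0.002, 0, 0, 0, 1], [0, 0, 0.003, 0, 0, 0, 1], [0, 0, 0.003, 0, 0, 0, 1], [0, 0, 0.003, 0, 0, 0, 1]]}}

```text
time_s: 12.25
eef_pos: [0.492, 0.2257, 0.1624]
ee_rot: [[-0.064, -0.998, -0.002], [-0.998, 0.064, -0.001], [0.001, 0.002, -1.0]]
ft_force: [-5.0, 0.6, 0.7]
width: 0.0114
```

Emit:
{"method": "servo_tool", "body": {"steps": [[0, 0, 0.0005, 0, 0, 0, 1], [0, 0, 0.001, 0, 0, 0, 1], [0, 0, 0.001, 0, 0, 0, 1], [0, 0, 0.001, 0, 0, 0, 1]]}}

```text
time_s: 12.65
eef_pos: [0.4921, 0.2259, 0.1622]
ee_rot: [[-0.063, -0.998, -0.001], [-0.998, 0.063, -0.0], [0.001, 0.001, -1.0]]
ft_force: [-6.7, 0.4, 3.3]
width: 0.0115
```

Seated on the pegs (board centre about 0.121, upward force). I release, then withdraw straight up.

Emit:
{"method": "servo_tool", "body": {"steps": [[0, 0, 0, 0, 0, 0, 0.2], [0, 0, 0, 0, 0, 0, 0.2], [0, 0, 0, 0, 0, 0, 0.2], [0, 0, 0, 0, 0, 0, 0.2], [0, 0, 0, 0, 0, 0, 0.2], [0, 0, 0, 0, 0, 0, 0.2]]}}

```text
time_s: 13.25
eef_pos: [0.4932, 0.2261, 0.1616]
ee_rot: [[-0.064, -0.998, 0.0], [-0.998, 0.064, 0.0], [-0.0, -0.0, -1.0]]
ft_force: [-0.4, 0.6, 0.5]
width: 0.0345
```

```bash
python3 -c "
from h import *
go([.4921,.2259,.30],yaw=176.3)"
```

```text
shift [ 0.0002  0.001  -0.1384] turn [-0.0004  0.0001  0.0013] pos [0.4932 0.2261 0.1616] F [-0.4  0.6  0.5] w 0.0345 t 13.25
```

Emit:
{"method": "servo_tool", "body": {"steps": [[0, 0, -0.01, 0, 0, 0, 0.2], [0, 0, -0.03, 0, 0, 0, 0.2], [0, 0, -0.06, 0, 0, 0, 0.2], [0, 0, -0.1, 0, 0, 0, 0.2], [0, 0, -0.14, 0, 0, 0, 0.2], [0.05, 0.04, -0.16, 0, 0, 0, 0.2], [0.1, 0.04, -0.16, 0, 0, 0, 0.2], [0.15, 0.04, -0.16, 0, 0, 0, 0.2], [0.2, 0.04, -0.16, 0, 0, 0, 0.2], [0.2, 0.04, -0.16, 0, 0, 0, 0.2]]}}

```text
time_s: 14.25
eef_pos: [0.4394, 0.0257, 0.3233]
ee_rot: [[-0.067, -0.998, 0.003], [-0.998, 0.067, 0.0], [-0.0, -0.003, -1.0]]
ft_force: [0.5, -0.3, 0.3]
width: 0.0347
```

Run:
```python
from h import *
t=np.radians(-3.7);ex=np.array([np.cos(t),np.sin(t)]);ey=np.array([-np.sin(t),np.cos(t)])
for n,O in(('top',[.4965,.2149]),('scene',[.4937,.2149])):
    d=grab(n);P=cloud(d).reshape(-1,3);h=P[:,:2]-O;X=np.c_[h@ex,h@ey,P[:,2]]
    k=(X[:,2]>.18)&(X[:,2]<.23)&(abs(X[:,0])<.05)&(abs(X[:,1])<.1);T=X[k]
    if k.sum()>20:
        tp=T[T[:,2]>.2]; print(n,'tab x',np.percentile(tp[:,0],[2,50,98]).round(4),'y',np.percentile(tp[:,1],[1,99]).round(4),'ztop',np.percentile(tp[:,2],[50,95]).round(4))
    s=(abs(X[:,2]-.1535)<.0035)&(X[:,0]>-.02)&(X[:,0]<.001)&(abs(X[:,1])<.12);print('shoulder',s.sum(),np.percentile(X[s],[2,98],axis=0).round(4).tolist(),'slope',np.polyfit(X[s,1],X[s,0],1).round(4),np.polyfit(X[s,1],X[s,2],1).round(4))
s=ld('scene');b=cv2.resize(s['frame'][130:310,110:350],(800,600),interpolation=2);cv2.imwrite('pics/f5.png',b[:,:,::-1])
print(observe()['eef_pos'],observe()['time_s'])
```

```text
Traceback (most recent call last):
IndexError: index -1 is out of bounds for axis 0 with size 0
```

Emit:
{"method": "servo_tool", "body": {"steps": [[0.05, 0, 0, 0, 0, 0, 0.2], [0.1, 0, 0, 0, 0, 0, 0.2], [0.15, 0, 0, 0, 0, 0, 0.2], [0.2, 0, 0, 0, 0, 0, 0.2], [0.25, 0, 0, 0, 0, 0, 0.2], [0.25, 0, 0, 0, 0, 0, 0.2], [0.25, 0, 0, 0, 0, 0, 0.2], [0.25, 0, 0, 0, 0, 0, 0.2]]}}

```text
time_s: 15.1
eef_pos: [0.4249, -0.2196, 0.3217]
ee_rot: [[-0.062, -0.998, 0.0], [-0.998, 0.062, 0.0], [-0.0, -0.0, -1.0]]
ft_force: [-0.2, 0.3, -0.0]
width: 0.035
```

Run:
```python
from h import *
t=np.radians(-3.7);ex=np.array([np.cos(t),np.sin(t)]);ey=np.array([-np.sin(t),np.cos(t)])
for n,O in(('top',[.4965,.2149]),('scene',[.4937,.2149])):
    d=grab(n);P=cloud(d).reshape(-1,3);h=P[:,:2]-O;X=np.c_[h@ex,h@ey,P[:,2]];print(n)
    for lab,z0,tol in(('tabtop',.2085,.004),('shoulder',.1535,.0035)):
        s=(abs(X[:,2]-z0)<tol)&(X[:,0]>-.025)&(X[:,0]<.003)&(abs(X[:,1])<.12)
        if s.sum()>20: print(lab,s.sum(),np.percentile(X[s],[2,50,98],axis=0).round(4).tolist(),'slopes',np.polyfit(X[s,1],X[s,0],1).round(4),np.polyfit(X[s,1],X[s,2],1).round(4))
a=cv2.resize(ld('top')['frame'][205:335,110:270],(400,325),interpolation=2);b=cv2.resize(ld('scene')['frame'][150:310,110:310],(400,325),interpolation=2)
cv2.imwrite('pics/f5.png',cv2.hconcat([a,b])[:,:,::-1])
print(observe()['eef_pos'],observe()['time_s'])
```

```text
top
tabtop 194 [[-0.0123, -0.0105, 0.2052], [-0.0065, 0.0094, 0.2083], [-0.0008, 0.0301, 0.2113]] slopes [-0.0077 -0.0065] [0.0048 0.2082]
shoulder 538 [[-0.0125, -0.0785, 0.1502], [-0.0065, -0.0148, 0.1535], [0.0023, 0.0892, 0.1568]] slopes [-0.0061 -0.006 ] [0.0005 0.1535]
scene
tabtop 111 [[-0.0125, -0.011, 0.2054], [-0.0081, 0.0093, 0.2086], [-0.0012, 0.0306, 0.2112]] slopes [ 0.0008 -0.0077] [0.0175 0.2081]
shoulder 378 [[-0.0133, -0.0793, 0.1502], [-0.0077, -0.0129, 0.1536], [0.0022, 0.0906, 0.1564]] slopes [-0.011  -0.0072] [0.0025 0.1535]
[ 0.4249985  -0.21910917  0.32185508] 15.2
```

View pics/f5.png

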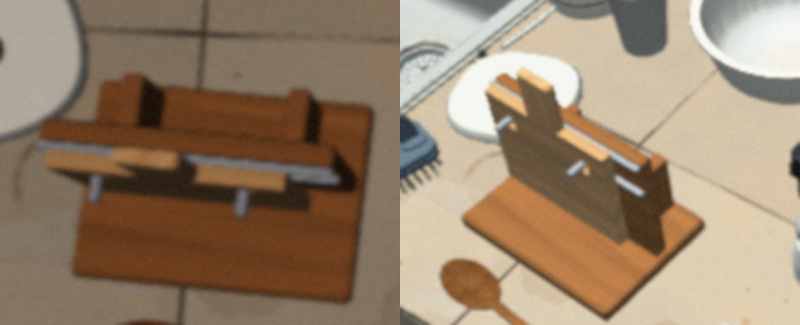

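The board hangs with both pegs through the slots: in the top panel they show at (97,190) and (242,203). It is flat against the strip and level (tab top 208.3 mm against 208.5 ideal, centre x -6.5 mm against -6). The arm is clear, so I hand the job in.

```bash
python3 -c "
from rig import *
print(close_job())"
```

```text
the job is handed in; nothing more can be done
None
```

The larger board is out of the drainer and hanging on the hanger, handle up, with both pegs through its slots. I let go of it, moved the arm clear and handed the job in at about 15 s, well inside the 72 s limit.

- **Finding the pegs:** I found the strip sitting about 10.5 mm to the left from the camera images. I then advanced in small steps and felt no resistance until the board met the strip, at about 5 N. After that I lowered it until it rested on the pegs.
- **Final position:** The tab top is at 208.3 mm, against 208.5 mm expected. The board's centre is about 6.5 mm in front of the strip, against 6 mm when fully home, which is within the camera calibration error. It hangs level and parallel to the strip.
- **Disagreements:** The two cameras differed by about 3 mm in x and about 2.5 mm on the right peg's sideways position. I used the top view, and the free insertion bore it out.
- **Bystanders:** The salt shaker, garlic and onion looked undisturbed in the view taken while I carried the board over the hanger. I did not measure them again at the end, but nothing was felt touching them.

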